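# Click the filter cap home with the hand pusher

### The arm

A 7-joint arm with a two-finger parallel gripper is mounted at the origin on a cart in front of the work surface, level with it; the furniture and walls round the work are solid. World frame = base frame: x ahead of the robot, y to its left, z up, the work surface at z = 0. Lengths are in m, angles in rad, forces in N, time in s.
With the tool pointing down it reaches from about 0.4 to 0.85 m from the base axis. Payload 6.9 kg.
Tool frame: the origin (TCP) lies midway between the tips of the shut fingers; the grasp point (between the pads) lies behind it (ctrl.pinch_z is the z of the grasp point in the tool frame, in m); z points along the fingers, y is the line along which they close (so a half turn about z gives the same grasp; the last joint's range is limited). The gripper opens to 85 mm and grips with 20 to 120 N. Pads are 22 mm wide; open, the fingers measure 114 mm over their backs; the gripper's body (76 mm by 85 mm) begins 54 mm behind the grasp point. The pads swing forward as they close: fully open they stand 13 mm farther back than shut.
Start: joints at [1.276, 0.507, -0.238, 1.5, 0.126, 1.149, -0.155], TCP at [0.243, -0.576, 0.231] pointing down, gripper open.
Joint ranges: [-3.08, 3.08], [-0.24, 2.05], [-1.43, 1.35], [0, 2.5], [-1.52, 4.66], [0.17, 1.96], [-2.89, 2.89]. Speed limits (rad/s): [2.39, 2.39, 3.14, 3.14, 3.14, 3.14, 3.14].

### API

Orientations are given as a unit quaternion [w, x, y, z].
In Python, from station import ctrl, get_state, vision, ticket, models gives the robot as it stands. Calls block until the motion is done:
- ctrl.movep(position, orientation): joint-space move of the TCP to a pose.
- ctrl.movel(position, frame=None, max_speed=0.15): straight line of the TCP; frame=None keeps the orientation; max_speed is the mean speed in m/s.
- ctrl.set_joints(angles): joint-space move.
- ctrl.ungrasp() and ctrl.close_gripper(force=None): open the fingers fully, or close them until they stop; force is the grip in N (None keeps the last).
- ctrl.pause(seconds).
- ctrl.ik(position, orientation): joint angles nearest the present ones, or None.
- get_state(): the state.
- vision.grab_frame(name): name is "scene" or "top" or "wrist"; returns (picture, depth): 420x560x3 uint8, blue, green, red; 420x560 float32, m along the optical axis (not along the pixel's ray), 0 where there is no reading.
- vision.camera_info(name): a dict with "mtx" (3x3 intrinsics, pixels), "dist_coeffs" ([k1, k2, p1, p2, k3] as OpenCV has them; the pictures are not rectified), "R" (3x3) and "t" (3): a world point X has camera coordinates R X + t; the wrist camera has in their place "hand_eye" (4x4, takes a point from camera to tool coordinates, whose origin is the TCP and whose axes are the flange's). Camera axes: x right, y down, z forward; pixel columns grow to the right and rows downward; lengths in m; the calibration is good to about 2 mm. A picture is of the moment at which its call begins: read the wrist's pose just before it. camera_info takes no time and is no camera call.
A pose or a line that the arm cannot do raises ctrl.Unreachable and nothing moves.
- ticket.close_job(): hands the job in; it is judged then, once.
Trained networks look in the newest picture that a camera, given by its name, has taken for a name from the list of things; names that differ only in an ending like _2 or _b are one class to them, and where a whole thing is asked for, a point or a joint stands for the part that bears it (a point fixed in the world has none). Each returns a list of dicts, best first, with "p" (0 to 1); they miss things now and then, are a little off and sometimes report something else, mostly with a low value. They report only what shows in the picture. A call takes as long as a camera call.
- models.recognise(camera, target): "point" ([column, row] in pixels, amid what is visible of it).
- models.masks_of(camera, target): "mask" (420x560 bool, what is visible of it) and "point" ([column, row] in pixels, amid what is visible of it).
The state is a dict: "time": time; "qpos": joint angles; "qd": joint speeds; "tau": joint torques, N m; "tcp_pos": TCP position; "eef_rot": TCP orientation; "contact_force": force on the tool from outside, world axes, zero at the start; "wrist_torque": the same for the moment, N m; "width": finger opening in m; "gripper_force": force on a finger pad.
Only numpy, scipy, OpenCV 4.12 (cv2) and the standard library are available. Lean on these libraries where they do the work, as an engineer would, in place of code of your own. Each camera call takes 0.05 s, during which the arm holds its last target. There are 200 camera calls.

### The job

One of the two filter holders still has its white cap standing proud on the spring catches: pick up the hand pusher by its stem and press that cap straight down with the pusher's foot until it snaps fully home and stays, level, under the catches. Then stand the pusher upright on the open bench, clear of both holders, and let go. Press the cap only with the pusher, never with the gripper itself, and leave the orange-lidded cups, the marker pen and the other holder alone.

Things in the scene. Friction and masses are not known exactly. Their poses are not given: they have to be found in the camera images.
- holder: the filter holder to be closed: square aluminium block 100 x 100 x 30 mm, fixed to the bench. Origin at the centre of its underside, on the recess axis; z up, x and y along the block's sides. In its top is a round recess 62 mm across, floor 12 mm above the bench, in which the cap waits
- recess (a point): centre of the open holder's recess floor, 12 mm above the bench, z up. Four rounded spring catches, one on each side, stand 3.5 mm into the recess 22.5 mm above the bench; the cap waits on them. Pushing the cap past them takes about 8 to 12 N, peaking 1 to 2 mm into the travel and fading by 5 mm; then it snaps down to the floor with the catches over its rim
- cap: white plastic cap of the open holder, loose: rim disc 60 mm across, 7 mm high, bevelled below; on it a flat boss 44 mm across; 20 mm high in all. Origin at the centre of its underside; z up. At the start its underside is about 22.7 mm above the bench (boss top at 42.7 mm, 12.7 mm proud of the block); home it lies at 12 mm (boss top at 32 mm, 2 mm proud)
- closed_holder: a second, identical holder, fixed to the bench, whose cap is already home (boss only 2 mm proud). Origin at the centre of its underside. Nothing to do there
- pusher: hand pusher standing upright on the bench, 160 g, 92 mm high: round flat foot 40 mm across and 15 mm high with a rubber sole, and above it a round black stem 24 mm across with grey rings. Origin at the centre of the sole; z up along the stem
- orange_cup_a: bystander: specimen cup with an orange lid, 62 mm across, 71 mm high, behind the holders; origin at the centre of its underside
- orange_cup_b: bystander: specimen cup with an orange lid, 62 mm across, 71 mm high, to the left; origin at the centre of its underside
- marker: bystander: marker pen lying on the bench to the right, 135 mm long, 17 mm thick; origin under its middle

How it is judged:
On the way, in this order (a step that is already met when the one before it is completed fails the run):
1. the held pusher presses on the proud cap (contact force between pusher and cap above 2 N and contact force between the fingers and pusher above 2 N), for 0.02 s.
2. the cap is home in the recess (z of cap in the frame of holder below 0.0135 m and horizontal distance between cap and holder below 0.004 m), for 0.1 s.
At the end, for the whole second after the job is handed in: The cap lies home in its recess (underside within 1.5 mm of the recess floor, within 4 mm of the recess axis, tilted less than 0.06 rad); the pusher stands upright (within 0.1 rad) and at rest on the bench, its sole less than 5 mm above it and its axis more than 70 mm from both holders' centres (all of step 2 and angle between cap's own z axis and vertical below 0.06 rad and height (world z) of pusher below 0.005 m and angle between pusher's own z axis and vertical below 0.1 rad and linear speed of pusher below 0.02 m/s and horizontal distance between pusher and holder above 0.07 m and horizontal distance between pusher and closed_holder above 0.07 m); the robot touches nothing.
It fails at once if the robot itself presses on the cap (contact force between any of the fingers, the arm and cap above 1 N).
It fails at once if the other holder is pressed on (contact force between any of pusher, the fingers and closed_holder above 5 N).
It fails at once if a bystander is moved more than 30 mm (distance of any of orange_cup_a, orange_cup_b, marker from where it was at the start of the episode above 0.03 m).
It also fails if it takes over 43 s, if anything falls off the work surface, if the arm or the gripper's body presses on something with over 40 N, if the wrist force passes 120 N, or if a joint passes its speed limit or range.

## Working session

There is one attempt and no reset: what is moved stays moved. The work goes in short steps, each a Python script; the robot and the scene stay as the last script left them, time stands still between calls to the robot, and variables do not carry over. Pictures are saved under pics/ and viewed, at most 10 in all, crops included, and the job is handed in when it is done.

```bash
mkdir -p pics
cat > h.py <<'E'
import numpy as np, cv2
from station import ctrl, get_state, vision, ticket, models
def unproj(cam, uv, depth=None, z=None):
    """pixels Nx2 -> world points, by depth (N) or by plane height z"""
    c=vision.camera_info(cam); R=np.array(c["R"]); t=np.array(c["t"]).ravel()
    n=cv2.undistortPoints(np.array(uv,float).reshape(-1,1,2),np.array(c["mtx"]),np.array(c["dist_coeffs"])).reshape(-1,2)
    r=np.c_[n,np.ones(len(n))]
    o=-R.T@t; d=r@R
    s=depth if z is None else (z-o[2])/d[:,2]
    return o+d*np.asarray(s)[:,None]
E
python3 - <<'E'
from h import *
s=get_state(); print(s["time"],s["tcp_pos"],s["eef_rot"],s["width"],ctrl.pinch_z)
ims=[]
for cam in("top","scene"):
    im,dep=vision.grab_frame(cam); ims.append(im); cv2.imwrite(f"pics/{cam}0.png",im)
    for n in("holder","closed_holder","cap","pusher","orange_cup_a","marker"):
        for m in models.masks_of(cam,n)[:3]:
            k=m["mask"]&(dep>0)
            v,u=np.nonzero(k)
            if len(u)<5: continue
            P=unproj(cam,np.c_[u,v],dep[v,u]); 
            zt=np.percentile(P[:,2],95); T=P[P[:,2]>zt-.004]
            print(cam,n,round(m["p"],2),np.round(m["point"]),len(u),"zt",zt.round(4),"top c",((T.min(0)+T.max(0))/2).round(4),T.mean(0).round(4),"ext",np.ptp(T,axis=0).round(3))
E
```

```text
0.0 [ 0.24298956 -0.57528296  0.23042897] [-8.68562462e-04  9.80089926e-01  1.98552132e-01 -1.81267914e-04] 0.08529809736811281 -0.0187
top holder 0.86 [225. 200.] 1529 zt 0.0338 top c [0.6657 0.1472 0.0348] [0.6649 0.1467 0.0319] ext [0.11  0.112 0.01 ]
top closed_holder 0.59 [332. 217.] 2043 zt 0.0343 top c [ 0.6243 -0.1121  0.0346] [ 0.6246 -0.111   0.0324] ext [0.108 0.108 0.009]
top cap 0.67 [219. 188.] 506 zt 0.0455 top c [0.6661 0.1467 0.0454] [0.6661 0.1468 0.044 ] ext [0.041 0.043 0.008]
top pusher 0.59 [305. 283.] 226 zt 0.0935 top c [ 0.466  -0.0687  0.0927] [ 0.4663 -0.0682  0.0919] ext [0.02  0.02  0.006]
top orange_cup_a 0.9 [264. 142.] 659 zt 0.0731 top c [0.7804 0.0493 0.0724] [0.7809 0.0497 0.0712] ext [0.062 0.058 0.006]
top orange_cup_a 0.68 [160. 245.] 695 zt 0.0734 top c [0.5227 0.2645 0.0727] [0.522  0.2647 0.0714] ext [0.057 0.06  0.007]
top marker 0.84 [377. 293.] 385 zt 0.018 top c [ 0.4568 -0.2286  0.0171] [ 0.4575 -0.2284  0.0159] ext [0.111 0.079 0.006]
top marker 0.49 [266. 142.] 637 zt 0.073 top c [0.7793 0.0493 0.0723] [0.7804 0.0495 0.0711] ext [0.06  
[... 318 characters left out ...]
op c [ 0.4569 -0.227   0.015 ] [ 0.4494 -0.2212  0.0143] ext [0.11  0.076 0.006]
scene cap 0.54 [229. 214.] 283 zt 0.042 top c [0.6649 0.1473 0.0408] [0.6636 0.1471 0.0406] ext [0.044 0.044 0.006]
scene pusher 0.67 [347. 233.] 445 zt 0.0901 top c [ 0.4655 -0.0679  0.0891] [ 0.4649 -0.0667  0.0894] ext [0.019 0.02  0.006]
scene orange_cup_a 0.79 [199. 264.] 1030 zt 0.0709 top c [0.5246 0.2661 0.0696] [0.523  0.2659 0.0696] ext [0.061 0.059 0.005]
scene orange_cup_a 0.56 [243. 180.] 584 zt 0.069 top c [0.7816 0.0503 0.0678] [0.7792 0.0505 0.0678] ext [0.059 0.058 0.005]
scene marker 0.72 [399. 223.] 203 zt 0.0162 top c [ 0.4557 -0.227   0.0151] [ 0.4486 -0.2206  0.0144] ext [0.108 0.076 0.006]
```

```bash
python3 -c "
import cv2;import numpy as np
a=cv2.imread('pics/top0.png');b=cv2.imread('pics/scene0.png')
cv2.imwrite('pics/both.png',np.hstack([cv2.resize(a[100:350,110:430],(400,312)),cv2.resize(b[130:330,140:460],(400,312))]))"
```

```text
(no output)
```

View pics/both.png

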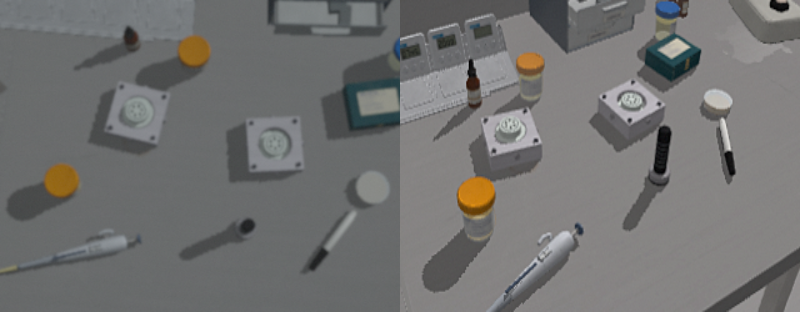

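The left holder (top-view pixel ≈ 220,190) is the open one: its boss is at about 43 mm, against 32 mm on the right holder. The pusher stands at pixel ≈ (306,282). Next I grasp it.

Run:
```python
from h import *
q=[0,1,0,0]; p=np.array([0.466,-0.0683])
ctrl.movep([*p,0.17],q)
ctrl.movel([*p,0.036],max_speed=0.1)
s=get_state(); print(s["time"],s["tcp_pos"],s["contact_force"])
ctrl.close_gripper(80)
s=get_state(); print(s["width"],s["gripper_force"],s["tcp_pos"],s["contact_force"])
ctrl.movel([*p,0.13],max_speed=0.1); ctrl.pause(.2)
s=get_state(); print(s["time"],s["width"],s["tcp_pos"],s["contact_force"])
im,dep=vision.grab_frame("scene"); cv2.imwrite("pics/s1.png",cv2.resize(im[150:300,240:440],(800,600),interpolation=cv2.INTER_CUBIC))
for m in models.masks_of("scene","pusher")[:2]:
    v,u=np.nonzero(m["mask"]&(dep>0)); P=unproj("scene",np.c_[u,v],dep[v,u])
    print(m["p"],m["point"],len(u))
    for a in np.arange(.08,.2,.01):
        T=P[(P[:,2]>=a)&(P[:,2]<a+.01)]
        if len(T)>3: print(a.round(2),len(T),T.min(0).round(4),T.max(0).round(4))
```

```text
4.2 [ 0.46635266 -0.06833095  0.03644947] [-0.04653116 -0.26769334  0.46917145]
0.022549549818424903 77.92173027992249 [ 0.46609762 -0.06826527  0.03619217] [-1.25680721 -0.92545283  3.11947033]
6.0917 0.022239895339392607 [ 0.46569003 -0.06823545  0.1294962 ] [-0.12382714 -0.18246163 -1.75250668]
0.72 [353.6, 209.3] 347
0.09 52 [ 0.4469 -0.0792  0.091 ] [ 0.4827 -0.0473  0.1   ]
0.1 116 [ 0.447 -0.082  0.1  ] [ 0.4858 -0.0471  0.1099]
0.11 42 [ 0.455  -0.0736  0.1103] [ 0.4735 -0.0548  0.1197]
0.12 25 [ 0.4545 -0.0702  0.1205] [ 0.4678 -0.0555  0.1287]
0.13 19 [ 0.4554 -0.0734  0.1301] [ 0.4595 -0.059   0.14  ]
0.14 18 [ 0.4554 -0.0709  0.1403] [ 0.4589 -0.0595  0.1487]
0.15 17 [ 0.4563 -0.0745  0.1503] [ 0.4608 -0.0604  0.1581]
0.16 23 [ 0.456  -0.074   0.1602] [ 0.46   -0.0583  0.1696]
0.17 19 [ 0.4556 -0.0712  0.1708] [ 0.4609 -0.0591  0.1792]
0.18 14 [ 0.457  -0.0741  0.1805] [ 0.4645 -0.0601  0.1845]
```

View pics/s1.png

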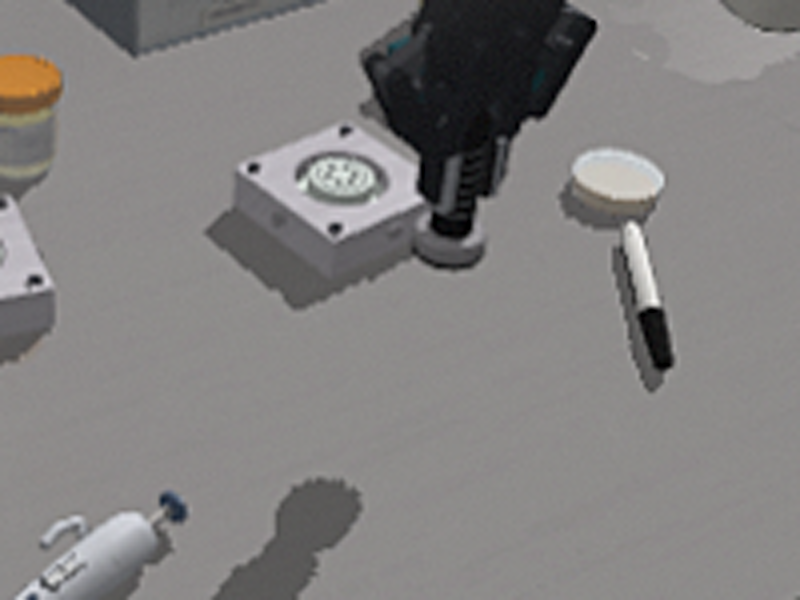

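The pusher is held upright, with its foot at picture (448,245). Next I press the cap.

Run:
```python
from h import *
c=np.array([0.6657,0.147])
q=[0,1,0,0]
ctrl.movel([*c,0.13],max_speed=0.15)
ctrl.pause(.2); f0=np.array(get_state()["contact_force"]); print(f0.round(1))
ctrl.movel([*c,0.084],max_speed=0.1)
for z in np.arange(0.081,0.060,-0.002):
    ctrl.movel([*c,z],max_speed=0.02)
    s=get_state(); f=np.array(s["contact_force"])-f0
    print(round(s["time"],2),z.round(3),s["tcp_pos"].round(4) if hasattr(s["tcp_pos"],"round") else s["tcp_pos"],f.round(1),np.round(s["wrist_torque"],2))
    if f[2]>35 or (z<0.071 and f[2]>15): break
```

```text
[-0.3 -0.1 -1.4]
9.41 0.081 [0.6658 0.147  0.0813] [ 0.1  0.4 -0.4] [-0.04 -0.01 -0.02]
9.66 0.079 [0.6657 0.1469 0.079 ] [ 0.6 -1.1  0.8] [ 0.06 -0.01 -0.  ]
9.91 0.077 [0.6662 0.1472 0.0775] [ 0.5 -0.4  2.4] [-0.02 -0.08 -0.01]
10.16 0.075 [0.6655 0.147  0.0747] [-0.   1.   0.9] [ 0.06 -0.03 -0.  ]
10.41 0.073 [0.6652 0.1469 0.0723] [0.2 0.2 0. ] [ 0.01 -0.05 -0.04]
10.66 0.071 [0.6655 0.1469 0.0706] [0.8 0.4 0.7] [ 0.02  0.02 -0.02]
10.91 0.069 [0.6656 0.1469 0.0688] [ 1.2  0.9 -0. ] [-0.01 -0.   -0.04]
11.16 0.067 [0.6662 0.1471 0.0683] [-0.6 -0.8  7.4] [-0.08  0.46  0.04]
11.41 0.065 [0.6664 0.1471 0.0682] [-6.  -2.  19.6] [-0.33  1.32  0.01]
```

Run:
```python
from h import *
c=np.array([0.6657,0.147]); p=np.array([0.466,-0.0683])
ctrl.movel([*c,0.13],max_speed=0.1)
ctrl.movel([*p,0.13],max_speed=0.15)
ctrl.pause(.2)
im,dep=vision.grab_frame("top")
for m in models.masks_of("top","holder")[:3]:
    v,u=np.nonzero(m["mask"]&(dep>0)); P=unproj("top",np.c_[u,v],dep[v,u])
    ctr=(P[:,:2].min(0)+P[:,:2].max(0))/2
    B=P[np.hypot(*(P[:,:2]-ctr).T)<.02]; A=np.c_[B[:,:2]-ctr,np.ones(len(B))]
    print(m["p"],ctr.round(4),len(B),"boss plane slope/height",np.linalg.lstsq(A,B[:,2],rcond=None)[0].round(4),"block z",np.median(P[np.hypot(*(P[:,:2]-ctr).T)>.035][:,2]).round(4))
sc,_=vision.grab_frame("scene")
cv2.imwrite("pics/s2.png",np.hstack([cv2.resize(im[140:240,170:290],(400,333),interpolation=cv2.INTER_CUBIC),cv2.resize(sc[150:283,160:320],(400,333),interpolation=cv2.INTER_CUBIC)]))
for m in models.masks_of("scene","pusher")[:1]:
    d=_; v,u=np.nonzero(m["mask"]&(d>0)); P=unproj("scene",np.c_[u,v],d[v,u]); print("pusher zmin/max",P[:,2].min(),P[:,2].max())
print(get_state()["time"],get_state()["width"])
```

```text
0.7 [0.6648 0.1457] 0 boss plane slope/height [0. 0. 0.] block z 0.0296
pusher zmin/max -0.0031019034393529044 0.18596569187425732
14.7167 0.022502589520814215
```

View pics/s2.png

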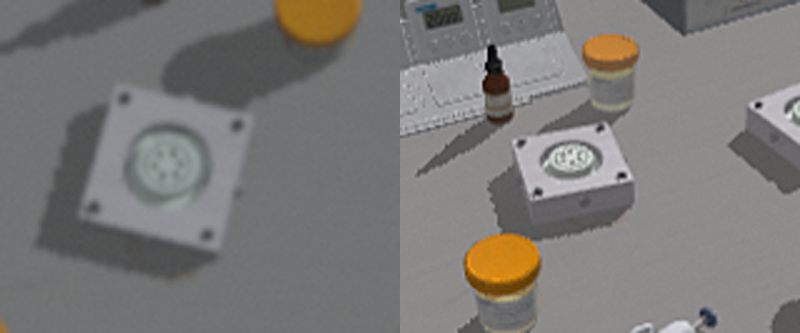

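The cap (left panel 165,160; right panel 572,158) now sits low and level, like the closed holder's. I'll place the pusher and measure the boss height.

Run:
```python
from h import *
p=np.array([0.466,-0.0683])
ctrl.movel([*p,0.045],max_speed=0.1)
f0=np.array(get_state()["contact_force"])
for z in np.arange(0.041,0.030,-0.001):
    ctrl.movel([*p,z],max_speed=0.02); s=get_state()
    f=np.array(s["contact_force"])-f0
    if f[2]>4: break
print(z,s["tcp_pos"],f)
ctrl.ungrasp(); ctrl.pause(.3)
ctrl.movel([*p,0.17],max_speed=0.1)
ctrl.movel([0.40,-0.2,0.25],max_speed=0.2); ctrl.pause(.3)
im,dep=vision.grab_frame("top")
V,U=np.nonzero(dep>0); P=unproj("top",np.c_[U,V],dep[V,U])
for c in([.6657,.147],[.6243,-.112]):
    k=np.hypot(*(P[:,:2]-c).T)<.019; B=P[k]; A=np.c_[B[:,:2]-c,np.ones(k.sum())]
    print(c,k.sum(),np.linalg.lstsq(A,B[:,2],rcond=None)[0].round(4))
T=P[(np.hypot(*(P[:,:2]-p).T)<.04)]; T=T[T[:,2]>.08]
print("pusher top",len(T),T.mean(0).round(4),T[:,2].max())
sc,d=vision.grab_frame("scene"); cv2.imwrite("pics/s3.png",cv2.resize(sc[150:300,200:440],(800,500)))
s=get_state();print(s["time"],s["contact_force"])
```

```text
0.036 [ 0.46612526 -0.06835798  0.03621556] [-0.37001132 -0.19940426  4.10218496]
[0.6657, 0.147] 200 [ 0.0026 -0.0249  0.0325]
[0.6243, -0.112] 209 [-0.006   0.0128  0.032 ]
pusher top 97 [ 0.4664 -0.0671  0.0909] 0.09742148673354012
21.1333 [-0.20156979  0.41466756 -0.51746469]
```

View pics/s3.png

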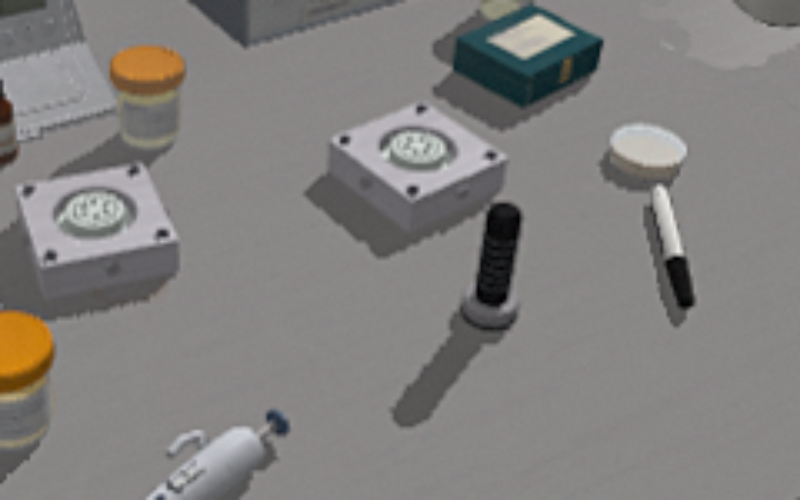

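The cap is home at 32.5 mm boss height (picture 95,210), and the pusher stands upright and free at (492,260).

```bash
python3 -c "
from h import *
print(ticket.close_job())"
```

```text
the job is handed in; nothing more can be done
None
```

The job is handed in: the left holder's cap is pressed home and level (boss top measured at 32.5 mm, nominal 32), and the pusher stands upright and released on the open bench, about 160 mm from the nearer holder's centre.

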